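# Clear the sawmill bench and charge the packs

## Robot

A 6-joint arm with a two-finger parallel gripper is mounted at the origin on the work surface. World frame = base frame: x ahead of the robot, y to its left, z up, the work surface at z = 0. Lengths are in mm, angles in degrees, forces in N, time in s.
With the tool pointing down it reaches from about 300 to 850 mm from the base axis. Payload 4.2 kg.
Tool frame: the origin (TCP) lies midway between the tips of the shut fingers; the grasp point (between the pads) lies 19 mm behind it; z points along the fingers, y is the line along which they close (so a half turn about z gives the same grasp; the last joint's range is limited). The gripper opens to 91 mm and grips with 3 to 60 N. Pads are 32 mm wide; open, the fingers measure 118 mm over their backs; the gripper's body (76 mm by 178 mm) begins 60 mm behind the grasp point.
Start: joints at [-76.261, 18.312, 89.639, -0, 72.044, -1.146], TCP at [147.713, -555.72, 213.976] pointing down, gripper open.
Joint ranges: [-177.97, 177.97], [-48.28, 115.42], [12.27, 149.76], [-77.06, 257.06], [2.81, 150.46], [-146.56, 146.56]. Speed limits (degrees/s): [147.25, 147.25, 180, 180, 180, 180].

## Interface

Orientations are given as [roll, pitch, yaw] about the fixed x, y, z axes, in that order (R = Rz(yaw) Ry(pitch) Rx(roll)).
In Python, from workcell import state, grab_frame, camera_model, workorder gives the robot as it stands.
- The arm moves only by the tool carry_out, never from a script. Its argument "commands" is a list of rows, each a list of 7 numbers: the turn, a rotation vector about the tool's x, y, z in degrees, then the shift along the tool's x, y, z in mm, then the opening, from -1 (shut) to 1 (fully open). In form: [[ax, ay, az, dx, dy, dz, hand], ...]. A call has 1 to 20 rows; each row is the pose to reach, as a shift and turn from the pose commanded when the call began, along the tool's axes at that moment; what a row does not reach only later rows make up. A row lasts 1/10 s, in which the tool goes at most 50 mm and 8.59 degrees, less where a joint would pass 70% of its speed; a pose out of reach is approached as far as the arm can. A call with a gripper value outside its range is refused whole. The fingers move at their own pace and stop on an object; "force" is the grip in N (left out, the last holds). Time passes only in rows, so rows that repeat a pose let the fingers close. It gives the time, the measured TCP pose, the force, the opening and the grip force at its end, in the units of the state.
- state(): the state, without advancing time (a new reading comes with each control period).
- grab_frame(name): name is "scene" or "top"; returns the picture (480x640x3 uint8, red, green, blue); there is no depth.
- camera_model(name): a dict with "fx", "fy", "cx", "cy" (pixels), "dist" ([k1, k2, p1, p2, k3] as OpenCV has them; the pictures are not rectified), "origin" and "rotation" of the camera in the world. Camera axes: x right, y up, looking along -z (the intrinsics and any distortion apply to the point x, -y, -z); pixel columns grow to the right and rows downward; lengths in mm; the calibration is good to about 2 mm. A picture is of the moment at which its call begins. camera_model takes no time and is no camera call.
- workorder.job_done(): hands the job in; it is judged then, once.
The state is a dict: "time_s": time; "qpos": joint angles; "qvel": joint speeds; "effort": joint torques, N m; "ee_pos": TCP position; "ee_rot": TCP orientation; "force": force on the tool from outside, world axes, zero at the start; "torque": the same for the moment, N m; "gripper_width": finger opening in mm; "gripper_force": force on a finger pad.
Only numpy, scipy, OpenCV 4.12 (cv2) and the standard library are available. Lean on these libraries where they do the work, as an engineer would, in place of code of your own. Each camera call takes 0.05 s, during which the arm holds its last target. There are 200 camera calls.

## Task

Clear down the bench: first pick up the sweeper and sweep every wooden offcut well inside the three-sided plywood scrap bay, moving them with the sweeper only and never with the gripper. Then slide both battery packs onto the charger, one in each shoe, fully home against the stop so that the sprung tooth catches each, and leave the sweeper standing upright in its rest tray; do not disturb anything else on the bench.

Things in the scene. Friction and masses are not known exactly. Their poses are not given: they have to be found in the camera images.
- bay: Scrap bay: three plywood walls fixed to the bench, 12 thick, 45 high, no front, no lid; steel floor flush with the bench (no step). Origin at bench height, x pointing from the open front to the back: side walls' front ends at x = -102 mm, back wall's inner face at x = +150, side walls' inner faces at y = +-140 (280 wide inside). Sweep in along +x.
- sweeper: Hand sweeper for the bench: a wide block 160 long (x) x 50 thick (y) x 42 high with black rubber lower part, and on its middle an upright wooden grip 60 long (x) x 24 thick (y) reaching from 42 to 94 mm. 0.2 to 0.33 kg, stands upright by itself. Origin at the centre of the underside, z up. Both long faces (+y and -y) sweep.
- rest: Rest for the sweeper: shallow tray fixed to the bench, 206 long (x) x 90 (y), floor 4 mm above the bench, rim 8 thick and 14 mm high, recess 190 x 74. Origin at the centre of its underside.
- pack0: Battery pack for cordless tools: black block 110 long (x) x 50 wide (y) from 10 to 84 mm height, on a foot of 66 wide (y) x 10 high that stands out 8 mm on both sides; the foot has a 30 mm wide notch across its middle. The same either way round. 0.36 to 0.59 kg. Origin at the centre of its underside, z up.
- charger: Double battery charger, black, fixed, 200 long (x) x 210 wide, two shoes side by side, 100 apart. x is the sliding-in direction; origin on the bench midway between the two home points. Its floor is 20 mm above the bench and starts, open, at x = -125 mm; flared guides from x = -90; straight guides with lips from x = -49 to +56; end stop 75 mm high, face at x = +55.5.
- home_left (a point): Left (+y) shoe of the charger: point on its floor where a pack's origin lies when fully home. x is the sliding-in direction, z up. Relative to it: straight grey guides x = -49 to +56 mm, inner faces at y = +-35, lips reaching in to y = +-29, lip underside 12 and top 17 above the floor. A pack's foot slides under the lips with 2 mm clearance each side and above.
- home_right (a point): Right (-y) shoe of the charger, the same as the left one, 100 mm beside it.
- tooth_left (a joint): Sprung steel tooth in the middle of the left shoe's floor, travel in m: 0 = up (stands 5.5 mm above the floor), about 0.0055 when a pack's foot presses it down. It springs up into the notch of the foot when the pack is home and then holds it. Sliding over it takes roughly 10 to 15 N along x.
- tooth_right (a joint): The same tooth in the right shoe.
- pack1: The other battery pack, the same as pack0.
- offcut0: Wooden offcut, block 75x42x34 mm (x, y, z), about 0.06 kg, lying on the bench. Origin at the centre of its underside. May be absent (None).
- offcut1: Wooden offcut, block 62x48x30 mm (x, y, z), about 0.06 kg, lying on the bench. Origin at the centre of its underside. May be absent (None).
- offcut2: Wooden offcut, block 70x36x34 mm (x, y, z), about 0.06 kg, lying on the bench. Origin at the centre of its underside. May be absent (None).
- offcut3: Wooden offcut, block 66x45x28 mm (x, y, z), about 0.06 kg, lying on the bench. Origin at the centre of its underside. May be absent (None).
- offcut4: Wooden offcut, block 60x44x34 mm (x, y, z), about 0.06 kg, lying on the bench. Origin at the centre of its underside. May be absent (None).
- offcut5: Wooden offcut, block 72x40x30 mm (x, y, z), about 0.06 kg, lying on the bench. Origin at the centre of its underside. May be absent (None).
- tape: Tape measure, yellow, 75 x 45 x 70 high. Bystander: leave alone. Origin at its underside.
- mug: Blue mug, 80 across, 90 high. Bystander: leave alone. Origin at its underside.
- glue: White glue bottle with red cap, 60 across, 120 high. Bystander: leave alone. Origin at its underside.
- jar: Glass jar with dark lid, 70 across, 90 high. Bystander: leave alone. Origin at its underside.
There are look-alikes about, which are no part of the job. What is meant by the sweeper is not yellow, and is the smaller of those in its own colour.

How it is judged (in metres and radians):
On the way, in this order (a step that is already met when the one before it is completed fails the run):
1. all offcuts have been swept into the scrap bay (x of offcut0 in the frame of bay between -0.07 and 0.155 m and y of offcut0 in the frame of bay between -0.143 and 0.143 m and height (world z) of each of offcut0, offcut1, offcut2, offcut3, offcut4, offcut5 below 0.06 m and x of offcut1 in the frame of bay between -0.07 and 0.155 m and y of offcut1 in the frame of bay between -0.143 and 0.143 m and x of offcut2 in the frame of bay between -0.07 and 0.155 m and y of offcut2 in the frame of bay between -0.143 and 0.143 m and x of offcut3 in the frame of bay between -0.07 and 0.155 m and y of offcut3 in the frame of bay between -0.143 and 0.143 m and x of offcut4 in the frame of bay between -0.07 and 0.155 m and y of offcut4 in the frame of bay between -0.143 and 0.143 m and x of offcut5 in the frame of bay between -0.07 and 0.155 m and y of offcut5 in the frame of bay between -0.143 and 0.143 m), for 0.2 s.
2. both packs have been slid home on the charger and the teeth have sprung up (((x of pack0 in the frame of home_left between -0.005 and 0.005 m and y of pack0 in the frame of home_left between -0.005 and 0.005 m and z of pack0 in the frame of home_left between -0.004 and 0.004 m and angle between the x axis of pack0 and the x axis of home_left, either way round below 0.08 rad and value of joint tooth_left below 0.003 m) or (x of pack0 in the frame of home_right between -0.005 and 0.005 m and y of pack0 in the frame of home_right between -0.005 and 0.005 m and z of pack0 in the frame of home_right between -0.004 and 0.004 m and angle between the x axis of pack0 and the x axis of home_right, either way round below 0.08 rad and value of joint tooth_right below 0.003 m)) and ((x of pack1 in the frame of home_left between -0.005 and 0.005 m and y of pack1 in the frame of home_left between -0.005 and 0.005 m and z of pack1 in the frame of home_left between -0.004 and 0.004 m and angle between the x axis of pack1 and the x axis of home_left, either way round below 0.08 rad and value of joint tooth_left below 0.003 m) or (x of pack1 in the frame of home_right between -0.005 and 0.005 m and y of pack1 in the frame of home_right between -0.005 and 0.005 m and z of pack1 in the frame of home_right between -0.004 and 0.004 m and angle between the x axis of pack1 and the x axis of home_right, either way round below 0.08 rad and value of joint tooth_right below 0.003 m))), for 0.2 s.
At the end, for the whole second after the job is handed in: Every offcut is centred inside the bay, 32 mm or more behind its open front; each pack is straight and within 5 mm of a home with its tooth up (under 3 mm); the sweeper stands upright (7 degrees) in its rest, centre within 26 mm; all at rest (all of step 1 and all of step 2 and horizontal distance between sweeper and rest below 0.026 m and angle between sweeper's own z axis and vertical below 0.12 rad and z of sweeper in the frame of rest below 0.01 m and linear speed of each of sweeper, pack0, pack1, offcut0, offcut1, offcut2, offcut3, offcut4, offcut5 below 0.02 m/s); the robot touches nothing.
It fails at once if the gripper touches an offcut (contact force between any of the fingers, the arm and offcut0 above 1 N or contact force between any of the fingers, the arm and offcut1 above 1 N or contact force between any of the fingers, the arm and offcut2 above 1 N or contact force between any of the fingers, the arm and offcut3 above 1 N or contact force between any of the fingers, the arm and offcut4 above 1 N or contact force between any of the fingers, the arm and offcut5 above 1 N).
It fails at once if a bystander is moved more than 30 mm (distance of any of tape, mug, glue, jar from where it was at the start of the episode above 0.03 m).
Of offcut0, offcut1, offcut2, offcut3, offcut4, offcut5 only 4 to 6 are there at a start; the rules pass over those that are not, and their reading is None.
At some moment in a run one of offcut0, offcut1, offcut2, offcut3, offcut4, offcut5 may be knocked a few centimetres aside while the robot is not near it.
It also fails if it takes over 192 s, if anything falls off the work surface, if the arm or the gripper's body presses on something with over 40 N, if the wrist force passes 120 N, or if a joint passes its speed limit or range.

## Working session

There is one attempt and no reset: what is moved stays moved. The work goes in short steps, Python scripts to look and compute and a tool call to move; the robot and the scene stay as the last step left them, time stands still between calls to the robot, and variables do not carry over. Pictures are saved under pics/ and viewed, at most 14 in all, crops included, and the job is handed in when it is done.

Besides the shell and the picture viewer there is one more tool, called after ">>>" as a command line: name --pt "numbers of a row" for each row, then --argument value for the rest. carry_out: Moves the arm, as the interface text tells. Its arguments: {"type":"object","properties":{"commands":{"type":"array"},"force":{"type":"number"}},"required":["commands"]}

```bash
mkdir -p pics; cat > h.py <<'E'
import numpy as np,cv2
from workcell import state,grab_frame,camera_model
def cam(n):
    m=camera_model(n);K=np.array([[m['fx'],0,m['cx']],[0,m['fy'],m['cy']],[0,0,1.]])
    return K,np.array(m['dist'],float),np.array(m['origin'],float),np.array(m['rotation'],float).reshape(3,3)
def w(n,u,v,z=0):
    K,d,o,R=cam(n)
    p=cv2.undistortPoints(np.array([[[u,v]]],float),K,d)[0,0]
    r=R@np.array([p[0],-p[1],-1]);return o+r*(z-o[2])/r[2]
def px(n,P):
    K,d,o,R=cam(n);c=(R.T@(np.atleast_2d(P).astype(float)-o).T).T*[1,-1,-1]
    return cv2.projectPoints(c,np.zeros(3),np.zeros(3),K,d)[0][:,0]
def save(n,f,crop=None):
    i=grab_frame(n)
    if crop: 
        x0,y0,x1,y1,s=crop;i=cv2.resize(i[y0:y1,x0:x1],None,fx=s,fy=s,interpolation=cv2.INTER_CUBIC)
    cv2.imwrite('pics/'+f,i[:,:,::-1])
E
python3 - <<'E'
from h import *
for n in('scene','top'):
    i=grab_frame(n);cv2.imwrite(f'pics/{n}0.png',cv2.resize(i,(800,600))[:,:,::-1]);np.save(n,i)
    print(camera_model(n))
s=state();print({k:np.round(v,2) for k,v in s.items()})
E
```

```text
{'fx': 536.769282425585, 'fy': 536.769282425585, 'cx': 318.4460390750387, 'cy': 236.65606639520033, 'dist': array([-0.01680787,  0.        ,  0.        ,  0.        ,  0.        ]), 'origin': array([1047.7355524 , 1000.62831233,  912.14105732]), 'rotation': array([ 55.41534775,  -0.99335485, 153.56431041])}
{'fx': 553.7058720988076, 'fy': 553.7058720988076, 'cx': 324.72426932409695, 'cy': 242.4185389619118, 'dist': array([-0.15836619,  0.        ,  0.        ,  0.        ,  0.        ]), 'origin': array([ 168.07796564,  -88.88157497, 1577.38592806]), 'rotation': array([ 12.37631463,  -0.1627371 , -87.90658865])}
{'time_s': np.float64(0.1), 'qpos': array([-76.26,  18.35,  89.7 ,  -0.  ,  72.04,  -1.15]), 'qvel': array([ 0.04, -0.11, -0.18,  0.01,  0.09,  0.01]), 'effort': array([ 0.000e+00, -4.133e+01, -2.325e+01,  7.000e-02,  4.000e-02,
       -0.000e+00]), 'ee_pos': array([ 147.61, -555.28,  213.21]), 'ee_rot': array([-179.91,   -0.  ,   14.89]), 'force': array([ 0.32, -0.05, -0.1 ]), 'torque': array([ 0.01, -0.07,  0.04]), 'gripper_force': np.float64(0.0), 'gripper_width': np.float64(91.22)}
```

View pics/top0.png

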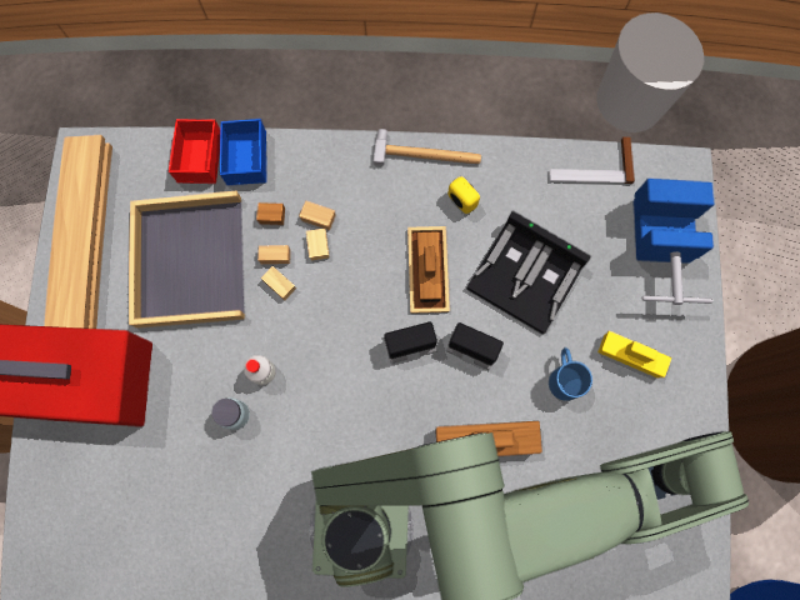

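View pics/scene0.png

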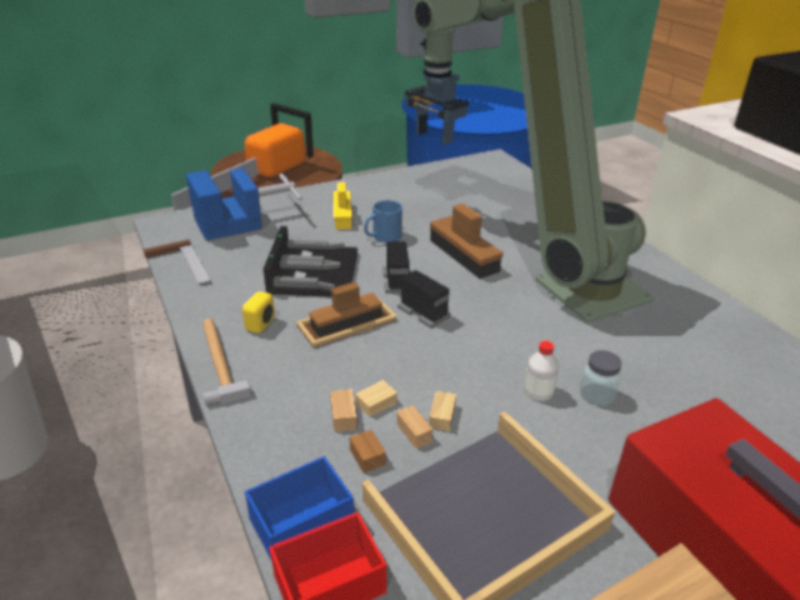

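Candidate sweepers (800-px top picture) are the brown one in the tray at (428,268), a longer brown one at (488,438) and a yellow one at (636,354). By the description I choose the tray one, which I check in a close crop. There are five offcuts, at (270,213), (317,215), (273,254), (317,244) and (279,282). The bay opening is at x≈242 and faces right.

```bash
sed -i 's/np.array(m\[.rotation.\],float).reshape(3,3)/Rot.from_euler("xyz",m["rotation"],degrees=True).as_matrix()/; 1a from scipy.spatial.transform import Rotation as Rot' h.py
python3 - <<'E'
from h import *
i=np.load('top.npy')
def c(x0,y0,x1,y1,s,f): cv2.imwrite(f,cv2.resize(i[y0:y1,x0:x1],None,fx=s,fy=s,interpolation=cv2.INTER_CUBIC)[:,:,::-1])
c(95,145,275,270,4.4,'pics/a.png')
c(300,160,480,295,4.4,'pics/b.png')
print(px('top',[[0,0,0],[147.6,-555,213]]), px('scene',[[147.6,-555,213]]))
E
```

```text
[[288.80413455 422.63565729]
 [511.74197916 375.96890003]] [[347.4288351  110.50228305]]
```

View pics/a.png

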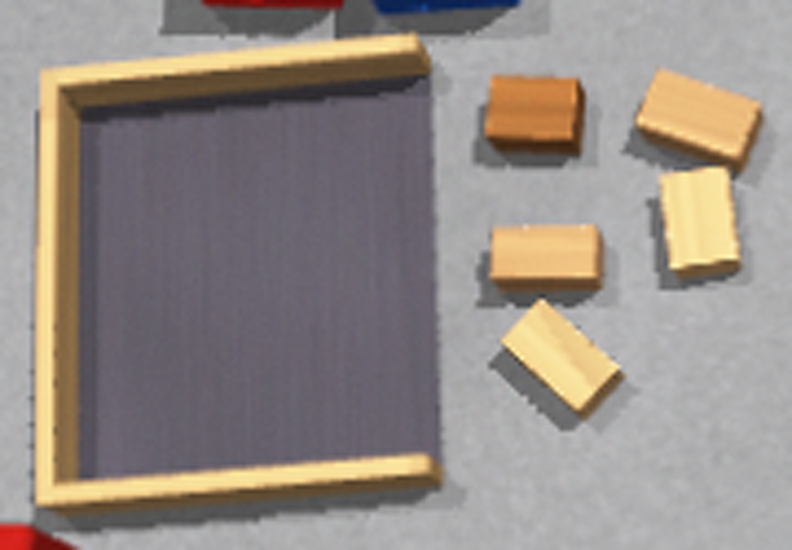

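View pics/b.png

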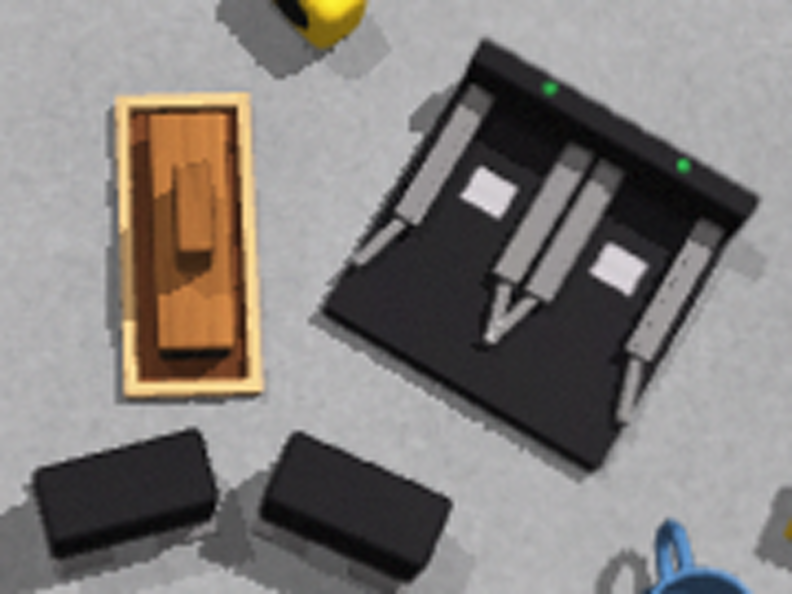

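The crops confirm the tray sweeper is the shorter brown one, standing in a light-rimmed tray. The charger opens toward the lower left, and both packs stand in front of it. Next I compute positions.

```bash
cat > m.py <<'E'
from h import *
def P(l,x0,y0,z,s=4.4,n='top'):
    return np.array([w(n,x0+(u+.5)/s-.5,y0+(v+.5)/s-.5,z)[:2] for u,v in l])
A=lambda l,z:P(l,95,145,z)
B=lambda l,z:P(l,300,160,z)
def rect(p):
    c=p.mean(0);e=np.roll(p,-1,0)-p;L=np.linalg.norm(e,axis=1)
    k=0 if L[0]+L[2]>L[1]+L[3] else 1
    d=e[k]-e[k+2];return c.round(0),L.round(0),np.degrees(np.arctan2(d[1],d[0])).round(1)
E
python3 - <<'E'
from m import *
print('bay floor front u/l',A([(432,80),(437,462)],0),'back inner base upper',A([(80,122)],0),A([(80,478)],0))
print('bay wall top: front upper out/in, front lower in, out; back outer corners',A([(416,36),(418,53),(430,456),(432,474),(42,72),(38,500)],45).round(0))
O={'dark':[(492,75),(579,79),(575,142),(487,136)],'ur':[(661,69),(762,106),(741,160),(638,120)],'yr':[(662,175),(727,168),(739,262),(677,270)],'mid':[(493,226),(600,225),(598,280),(491,278)],'low':[(542,299),(620,371),(583,411),(502,341)]}
for k,v in O.items(): print(k,*rect(A(v,32)))
print('tray',*rect(B([(115,95),(250,93),(264,392),(125,396)],14)))
print('sweeper top42',*rect(B([(150,115),(227,113),(236,346),(160,349)],42)))
print('grip top94',*rect(B([(175,165),(208,161),(213,249),(180,253)],94)))
print('pack left',*rect(B([(37,468),(196,431),(216,512),(55,553)],84)))
print('pack right',*rect(B([(298,432),(451,503),(415,578),(263,516)],84)))
print('stop top back corners z75',B([(485,40),(757,200)],75),'front floor corners z20',B([(325,308),(603,464)],20))
print('tooth? white',B([(489,192),(618,268)],25))
print('guide z37 left outer',B([(470,87),(493,97),(417,222),(398,214)],37),B([(570,147),(592,153),(517,283),(495,275)],37),B([(600,162),(622,173),(550,300),(527,289)],37),B([(700,220),(722,230),(650,360),(630,350)],37),sep='\n')
K=lambda u,v,z:w('top',u*.8,v*.8,z)[:2].round(0)
print('tape',K(464,194,60),'mug',K(570,378,90),'glue',K(257,368,100),'jar',K(228,411,90),'blue box',K(243,150,40), K(264,184,0),'decoy',K(488,438,45),K(437,430,30))
E
```

```text
bay floor front u/l [[747.57753834 330.34190282]
 [478.30058201 301.80237497]] back inner base upper [[710.88020456 580.20242703]] [[457.7820866  547.74714985]]
bay wall top: front upper out/in, front lower in, out; back outer corners [[762. 333.]
 [750. 330.]
 [473. 296.]
 [461. 293.]
 [731. 594.]
 [434. 557.]]
dark [718. 250.] [60. 45. 60. 44.] -91.8
ur [717. 137.] [74. 40. 76. 39.] -109.6
yr [643. 131.] [44. 66. 41. 67.] -168.4
mid [617. 234.] [72. 38. 72. 36.] -88.4
low [547. 217.] [73. 36. 73. 38.] -129.2
tray [ 596. -130.] [ 91. 206.  91. 207.] -176.1
sweeper top42 [ 597. -132.] [ 51. 158.  49. 159.] -176.1
grip top94 [ 598. -130.] [21. 58. 21. 58.] -175.2
pack left [416. -94.] [102.  53. 103.  54.] -74.0
pack right [ 411. -237.] [105.  53. 101.  58.] -111.9
stop top back corners z75 [[ 724.19251861 -318.33915357]
 [ 622.46372747 -496.63979774]] front floor corners z20 [[ 552.97943386 -220.66152539]
 [ 455.08281084 -404.85813468]]
tooth? white [[ 635.46994597 -328.50395397]
 [ 586.54115603 -414.85727474]]
guide z37 left outer
[[ 704.48847151 -313.96717382]
 [ 698.11472556 -329.42778966]
 [ 609.34034309 -278.95202207]
 [ 614.31176821 -266.34771946]]
[[ 665.33033291 -381.02578273]
 [ 661.78722885 -395.79752442]
 [ 570.46950104 -345.18400767]
 [ 575.31679297 -330.64306201]]
[[ 655.75239554 -401.11349233]
 [ 648.74331328 -415.8398621 ]
 [ 559.82920608 -366.98462095]
 [ 566.66908362 -351.79062972]]
[[ 618.45991238 -467.93252584]
 [ 612.19461133 -482.66824536]
 [ 522.01446272 -432.93548508]
 [ 528.21817041 -419.73972302]]
tape [ 767. -207.] mug [ 341. -444.] glue [337. 235.] jar [242. 294.] blue box [871. 329.] [800. 278.] decoy [ 208. -272.] [ 223. -160.]
```

Bay: origin ≈(600,414), sliding axis ≈96.5°. Offcuts in bay coordinates (x,y) are (-176,-99), (-288,-85), (-286,-11), (-181,3) and (-190,75). The sizes of the offcuts, tray, sweeper and packs agree with those given.

```bash
cat > g.py <<'E'
import sys
from h import *
def bay(s,y):
    a=np.radians(96.5);u=np.array([np.cos(a),np.sin(a)]);return np.array([600,414])+s*u+y*np.array([-u[1],u[0]])
def go(*targets):
    s=state();R0=Rot.from_euler('xyz',s['ee_rot'],degrees=True);p0=np.array(s['ee_pos'])
    print('at',np.round(p0,1),np.round(s['ee_rot'],2),'t',round(float(s['time_s']),1),'w',round(float(s['gripper_width']),1))
    for t in targets:
        R1=Rot.from_euler('xyz',[180,0,t[3]],degrees=True)
        rv=(R0.inv()*R1).as_rotvec(degrees=True);d=R0.inv().apply(np.array(t[:3])-p0)
        print(np.round(t,0),'->',np.round(np.r_[rv,d],1).tolist())
E
python3 -c "
from g import *
go((597.5,-131,214,4),(597.5,-131,130,4))"
```

```text
at [ 147.6 -555.3  213.2] [-179.91   -0.     14.89] t 0.1 w 91.2
[ 598. -131.  214.    4.] -> [-0.1, 0.0, 10.9, 543.8, -294.5, -0.3]
[ 598. -131.  130.    4.] -> [-0.1, 0.0, 10.9, 543.8, -294.3, 83.7]
```

>>> carry_out --pt "0 0 2 100 -54 0 1" --pt "0 0 4 200 -108 0 1" --pt "0 0 8 300 -162 0 1" --pt "0 0 10.9 400 -217 0 1" --pt "0 0 10.9 500 -271 0 1" --pt "0 0 10.9 544 -294.5 0 1" --pt "0 0 10.9 544 -294.5 0 1" --pt "0 0 10.9 544 -294.5 0 1" --pt "0 0 10.9 544 -294.5 0 1" --pt "0 0 10.9 544 -294.5 0 1" --pt "0 0 10.9 544 -294.5 0 1" --pt "0 0 10.9 544 -294.5 0 1" --pt "0 0 10.9 544 -294.5 0 1" --pt "0 0 10.9 544 -294.5 40 1" --pt "0 0 10.9 544 -294.5 84 1" --pt "0 0 10.9 544 -294.5 84 1" --pt "0 0 10.9 544 -294.5 84 1"

```text
time_s: 1.8
ee_pos: [597.4, -131.8, 130.0]
ee_rot: [-180.0, 0.1, 4.0]
force: [0.3, -0.4, 0.2]
gripper_width: 91.3
gripper_force: 0.0
```

```bash
python3 -c "
from g import *
go((597.5,-131,54,4))
print(px('top',[[597.5,-131,98]]))"
```

```text
at [ 597.4 -131.8  130. ] [-1.7999e+02  8.0000e-02  3.9600e+00] t 1.8 w 91.3
[ 598. -131.   54.    4.] -> [-0.0, 0.1, -0.0, 0.2, -0.8, 76.0]
[[344.01013082 206.22340102]]
```

>>> carry_out --pt "0 0 0 0 -0.8 25 1" --pt "0 0 0 0 -0.8 50 1" --pt "0 0 0 0 -0.8 70 1" --pt "0 0 0 0 -0.8 76 1" --pt "0 0 0 0 -0.8 76 1" --pt "0 0 0 0 -0.8 76 -1" --pt "0 0 0 0 -0.8 76 -1" --pt "0 0 0 0 -0.8 76 -1" --pt "0 0 0 0 -0.8 76 -1" --pt "0 0 0 0 -0.8 76 -1" --pt "0 0 0 0 -0.8 76 -1" --pt "0 0 0 0 -0.8 76 -1" --pt "0 0 0 0 -0.8 76 -1" --pt "0 0 0 0 -0.8 60 -1" --pt "0 0 0 0 -0.8 40 -1" --pt "0 0 0 0 -0.8 20 -1" --pt "0 0 0 0 -0.8 16 -1" --pt "0 0 0 0 -0.8 16 -1" --force 55

```text
time_s: 3.6
ee_pos: [597.8, -130.6, 114.0]
ee_rot: [180.0, -0.0, 4.0]
force: [-1.1, 0.2, -3.2]
gripper_width: 23.5
gripper_force: 55.0
```

```bash
python3 -c "
from g import *
T=lambda s,y,z:(*bay(s,y),z,6.5)
go(T(-365,-52,114),T(-365,-52,51.5),T(-35,-52,51.5))"
```

```text
at [ 597.8 -130.6  114. ] [ 1.7999e+02 -3.0000e-02  3.9800e+00] t 3.6 w 23.5
[693.  57. 114.   6.] -> [0.0, -0.0, -2.5, 108.0, -180.7, -0.0]
[693.  57.  52.   6.] -> [0.0, -0.0, -2.5, 108.0, -180.8, 62.5]
[656. 385.  52.   6.] -> [0.0, -0.0, -2.5, 93.5, -510.4, 62.4]
```

>>> carry_out --pt "0 0 -1 30 -45 0 -1" --pt "0 0 -2 55 -90 0 -1" --pt "0 0 -2.5 80 -135 0 -1" --pt "0 0 -2.5 108 -181 0 -1" --pt "0 0 -2.5 108 -181 0 -1" --pt "0 0 -2.5 108 -181 30 -1" --pt "0 0 -2.5 108 -181 55 -1" --pt "0 0 -2.5 108 -181 62.5 -1" --pt "0 0 -2.5 108 -181 62.5 -1" --pt "0 0 -2.5 107.5 -191 62.5 -1" --pt "0 0 -2.5 106.7 -211 62.5 -1" --pt "0 0 -2.5 105.8 -231 62.5 -1" --pt "0 0 -2.5 104.9 -251 62.5 -1" --pt "0 0 -2.5 104.1 -271 62.5 -1" --pt "0 0 -2.5 103.2 -291 62.5 -1" --pt "0 0 -2.5 102.3 -311 62.5 -1" --pt "0 0 -2.5 101.4 -331 62.5 -1" --pt "0 0 -2.5 100.6 -351 62.5 -1" --pt "0 0 -2.5 99.7 -366 62.5 -1" --pt "0 0 -2.5 99.7 -366 62.5 -1"

```text
time_s: 5.6
ee_pos: [673.9, 241.5, 55.0]
ee_rot: [179.9, -0.3, 6.6]
force: [1.5, -2.6, 14.9]
gripper_width: 23.4
gripper_force: 55.0
```

```bash
python3 -c "
from g import *
T=lambda s,y,z:(*bay(s,y),z,6.5)
go(T(-35,-52,51.5))
save('top','c.png',(80,135,340,300,3))"
```

```text
at [673.9 241.5  55. ] [179.92  -0.33   6.62] t 5.6 w 23.4
[656. 385.  52.   6.] -> [0.1, -0.3, 0.1, -1.6, -144.7, 3.3]
```

View pics/c.png

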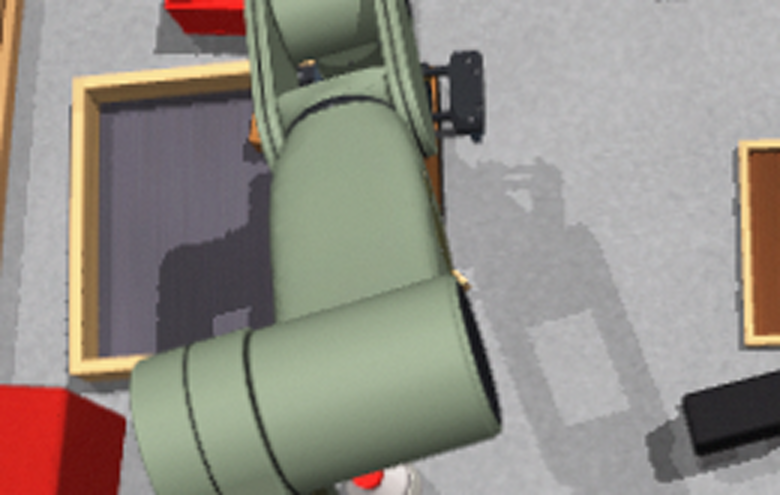

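The picture shows the arm hiding the sweeper near the bay mouth. The TCP is 3.5 mm above its target, with about 15 N upward force, so I raise it a little and carry on.

>>> carry_out --pt "0 0 0 0 0 -2 -1" --pt "0 0 0 0 0 -3 -1" --pt "0 0 0 0 0 -3 -1" --pt "0 0 0 0 0 -3 -1"

```text
time_s: 6.05
ee_pos: [672.8, 241.2, 55.0]
ee_rot: [180.0, -0.1, 6.5]
force: [2.5, -0.9, 4.9]
gripper_width: 23.6
gripper_force: 55.0
```

>>> carry_out --pt "0 0 0 0 -10 -1 -1" --pt "0 0 0 0 -25 -1 -1" --pt "0 0 0 0 -40 -1 -1" --pt "0 0 0 0 -55 -1 -1" --pt "0 0 0 0 -70 -1 -1" --pt "0 0 0 0 -85 -1 -1" --pt "0 0 0 0 -100 -1 -1" --pt "0 0 0 0 -115 -1 -1" --pt "0 0 0 0 -130 -1 -1" --pt "0 0 0 0 -144 -1 -1" --pt "0 0 0 0 -144 -1 -1"

```text
time_s: 7.15
ee_pos: [654.7, 388.3, 55.1]
ee_rot: [-179.8, -0.0, 6.6]
force: [-0.6, 1.6, 1.2]
gripper_width: 23.9
gripper_force: 55.0
```

```bash
python3 -c "
from g import *
T=lambda s,y,z:(*bay(s,y),z,6.5)
go(T(-35,-52,55.5),T(-120,-52,58),T(-120,-52,135),T(-300,52,135),T(-300,52,56))
save('scene','d.png',(230,250,520,480,2.7))"
```

```text
at [654.7 388.3  55.1] [-1.7981e+02 -1.0000e-02  6.6100e+00] t 7.2 w 23.9
[656. 385.  56.   6.] -> [-0.2, -0.0, 0.1, 0.6, 3.2, -0.4]
[665. 301.  58.   6.] -> [-0.2, -0.0, 0.1, 0.4, 88.2, -3.2]
[665. 301. 135.   6.] -> [-0.2, -0.0, 0.1, 0.4, 88.0, -80.2]
[582. 110. 135.   6.] -> [-0.2, -0.0, 0.1, -103.9, 267.8, -80.8]
[582. 110.  56.   6.] -> [-0.2, -0.0, 0.1, -103.9, 268.0, -1.8]
```

View pics/d.png

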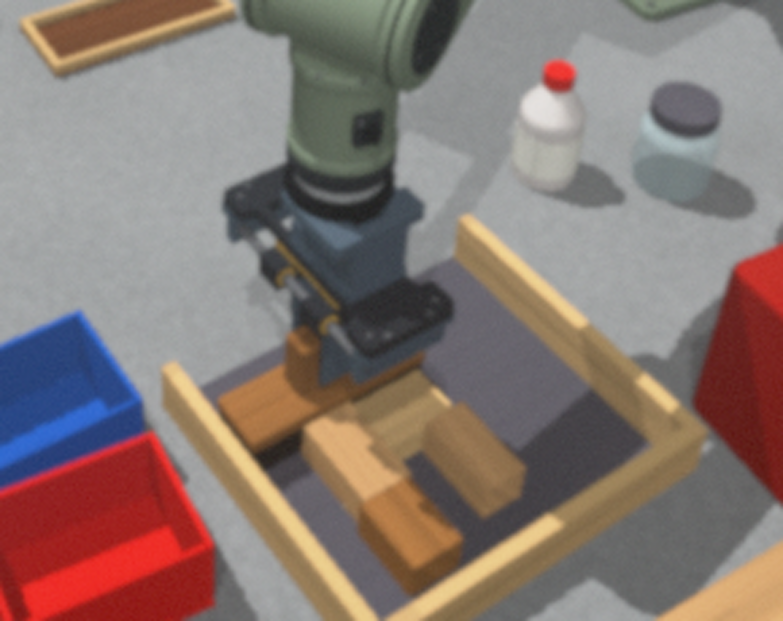

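Four offcuts are in the bay ahead of the sweeper, which sits straight in the grip. Next is lane 2, for the last one.

>>> carry_out --pt "0 0 0 0 10 -2 -1" --pt "0 0 0 0 30 -3 -1" --pt "0 0 0 0 50 -30 -1" --pt "0 0 0 0 65 -70 -1" --pt "0 0 0 -10 88 -80 -1" --pt "0 0 0 -30 125 -80 -1" --pt "0 0 0 -55 165 -80 -1" --pt "0 0 0 -75 205 -80 -1" --pt "0 0 0 -95 245 -80 -1" --pt "0 0 0 -104 266 -80 -1" --pt "0 0 0 -104 266 -80 -1" --pt "0 0 0 -104 266 -40 -1" --pt "0 0 0 -104 266 -10 -1" --pt "0 0 0 -104 266 -1 -1" --pt "0 0 0 -104 266 0 -1" --pt "0 0 0 -104 266 0 -1"

```text
time_s: 8.8
ee_pos: [582.5, 108.3, 55.7]
ee_rot: [-180.0, -0.0, 6.5]
force: [-0.0, -0.7, -2.6]
gripper_width: 23.6
gripper_force: 55.0
```

```bash
python3 -c "
from g import *
T=lambda s,y,z:(*bay(s,y),z,6.5)
go(T(-35,52,55.5))
save('scene','e.png',(230,230,520,450,2.7))"
```

```text
at [582.5 108.3  55.7] [-1.80e+02 -3.00e-02  6.46e+00] t 8.8 w 23.6
[552. 373.  56.   6.] -> [-0.0, -0.0, -0.0, -0.2, -266.8, 0.3]
```

View pics/e.png

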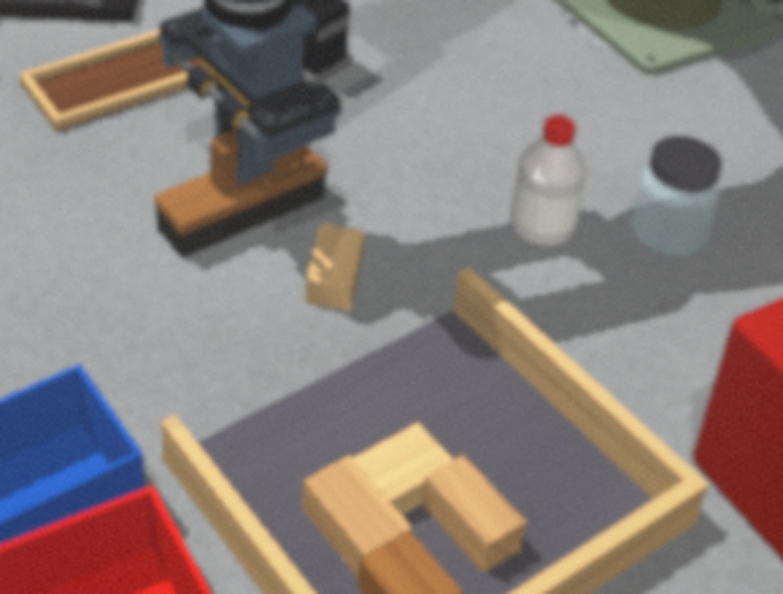

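Four are in and one is left, near (335,267) in the crop, inside the lane ahead of the sweeper. I sweep it in.

>>> carry_out --pt "0 0 0 0 -15 0 -1" --pt "0 0 0 0 -30 0 -1" --pt "0 0 0 0 -45 0 -1" --pt "0 0 0 0 -60 0 -1" --pt "0 0 0 0 -75 0 -1" --pt "0 0 0 0 -90 0 -1" --pt "0 0 0 0 -105 0 -1" --pt "0 0 0 0 -120 0 -1" --pt "0 0 0 0 -135 0 -1" --pt "0 0 0 0 -150 0 -1" --pt "0 0 0 0 -165 0 -1" --pt "0 0 0 0 -180 0 -1" --pt "0 0 0 0 -195 0 -1" --pt "0 0 0 0 -210 0 -1" --pt "0 0 0 0 -225 0 -1" --pt "0 0 0 0 -240 0 -1" --pt "0 0 0 0 -255 0 -1" --pt "0 0 0 0 -266 0 -1" --pt "0 0 0 0 -266 0 -1"

```text
time_s: 10.75
ee_pos: [552.0, 375.2, 55.5]
ee_rot: [-179.9, -0.0, 6.5]
force: [0.2, 0.8, -0.9]
gripper_width: 23.9
gripper_force: 55.0
```

```bash
python3 -c "
from g import *
go((597.5,-130.6,140,4))"
```

```text
at [552.  375.2  55.5] [-1.7988e+02 -4.0000e-02  6.5200e+00] t 10.8 w 23.9
[ 598. -131.  140.    4.] -> [-0.1, -0.0, 2.5, -12.2, 507.5, -85.5]
```

>>> carry_out --pt "0 0 0 0 15 -2 -1" --pt "0 0 0 0 40 -5 -1" --pt "0 0 0 0 60 -45 -1" --pt "0 0 0 0 80 -85 -1" --pt "0 0 0 -2 125 -85 -1" --pt "0 0 0 -4 170 -85 -1" --pt "0 0 0.5 -5 215 -85 -1" --pt "0 0 1 -6 260 -85 -1" --pt "0 0 1.5 -7 305 -85 -1" --pt "0 0 2 -8 350 -85 -1" --pt "0 0 2.5 -9 395 -85 -1" --pt "0 0 2.5 -10 440 -85 -1" --pt "0 0 2.5 -12 480 -85 -1" --pt "0 0 2.5 -12 506 -85 -1" --pt "0 0 2.5 -12 506 -85 -1" --pt "0 0 2.5 -12 506 -85 -1"

```text
time_s: 12.35
ee_pos: [596.5, -132.4, 140.2]
ee_rot: [-180.0, 0.0, 3.8]
force: [0.9, 0.2, -2.0]
gripper_width: 23.8
gripper_force: 55.0
```

```bash
python3 -c "
from g import *
go((597.5,-130.6,59.5,4))
a=grab_frame('scene')[170:480,160:560]
cv2.imwrite('pics/f.png',cv2.resize(a,None,fx=1.9,fy=1.9)[:,:,::-1])"
```

```text
at [ 596.5 -132.4  140.2] [-1.7997e+02  3.0000e-02  3.8300e+00] t 12.3 w 23.8
[ 598. -131.   60.    4.] -> [-0.0, 0.0, -0.2, 1.1, -1.7, 80.7]
```

View pics/f.png

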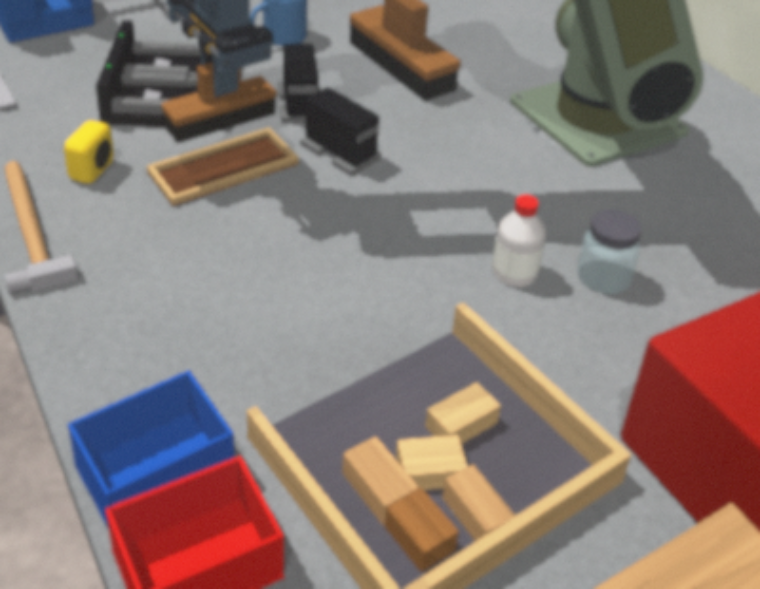

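All five offcuts lie well inside the bay. I set the sweeper down in its tray.

>>> carry_out --pt "0 0 0 1 -1.5 40 -1" --pt "0 0 0 1 -1.5 65 -1" --pt "0 0 0 1 -1.5 75 -1" --pt "0 0 0 1 -1.5 79 -1" --pt "0 0 0 1 -1.5 80.5 -1" --pt "0 0 0 1 -1.5 81 -1" --pt "0 0 0 1 -1.5 81 -1" --pt "0 0 0 1 -1.5 81 1" --pt "0 0 0 1 -1.5 81 1" --pt "0 0 0 1 -1.5 81 1" --pt "0 0 0 1 -1.5 81 1" --pt "0 0 0 1 -1.5 81 1" --pt "0 0 0 1 -1.5 81 1" --pt "0 0 0 1 -1.5 50 1" --pt "0 0 0 1 -1.5 10 1" --pt "0 0 0 1 -1.5 -40 1" --pt "0 0 0 1 -1.5 -80 1" --pt "0 0 0 1 -1.5 -80 1" --pt "0 0 0 1 -1.5 -80 1"

```text
time_s: 14.3
ee_pos: [598.5, -129.8, 221.4]
ee_rot: [180.0, -0.1, 4.0]
force: [-0.2, 0.0, -0.7]
gripper_width: 91.3
gripper_force: 0.0
```

Charger fit: origin (611,-372), axis -29.3°, so the homes are (635.5,-328.4) and (586.5,-415.6); tooth spacing and guides agree within 1 mm. I'll grasp both packs so that they end at yaw 150.7.

```bash
cat >> g.py <<'E'
def ch(x,side,z,yaw=150.7):
    a=np.radians(-29.3);u=np.array([np.cos(a),np.sin(a)]);p=np.array([611,-372])+x*u+50*side*np.array([-u[1],u[0]]);return (*p,z,yaw)
E
python3 -c "
from g import *
print(state()['qpos'])
go((411,-237,160,68),(411,-237,34,68))"
```

```text
[-1.33081458e+01  2.14068882e+01  8.38740245e+01 -5.68959251e-03
  7.45970510e+01  7.27097667e+01]
at [ 598.5 -129.8  221.4] [ 1.7996e+02 -1.1000e-01  3.9800e+00] t 14.3 w 91.3
[ 411 -237  160   68] -> [0.1, -0.1, -64.0, -194.6, 93.9, 61.1]
[ 411 -237   34   68] -> [0.1, -0.1, -64.0, -194.9, 93.8, 187.1]
```

>>> carry_out --pt "0 0 -8 -40 20 0 1" --pt "0 0 -16 -80 40 0 1" --pt "0 0 -24 -120 60 0 1" --pt "0 0 -32 -160 80 0 1" --pt "0 0 -40 -194.7 94 0 1" --pt "0 0 -48 -194.7 94 20 1" --pt "0 0 -56 -194.7 94 40 1" --pt "0 0 -64 -194.7 94 61 1" --pt "0 0 -64 -194.7 94 61 1" --pt "0 0 -64 -194.7 94 61 1"

```text
time_s: 15.3
ee_pos: [410.0, -236.7, 158.5]
ee_rot: [-179.8, -0.0, 67.8]
force: [-0.0, -0.5, 0.5]
gripper_width: 91.5
gripper_force: 0.0
```

```bash
python3 -c "
from g import *
go((411,-237,34,68))
i=grab_frame('scene');cv2.imwrite('pics/g.png',cv2.resize(i[120:320,180:400],None,fx=3,fy=3)[:,:,::-1])
K=lambda P:((px('scene',P)-[180,120])*3).round()
a=np.radians(68);u=np.array([np.cos(a),np.sin(a)]);v=np.array([-u[1],u[0]])
print(K([[*(np.array([411,-237])+sx*55*u+sy*25*v),84] for sx,sy in((1,1),(1,-1),(-1,-1),(-1,1))]))
a=np.radians(106);u=np.array([np.cos(a),np.sin(a)]);v=np.array([-u[1],u[0]])
print(K([[*(np.array([416,-94])+sx*55*u+sy*25*v),84] for sx,sy in((1,1),(1,-1),(-1,-1),(-1,1))]))
print('charger',K([ch(-125,2.1,20)[:3],ch(-125,-2.1,20)[:3],ch(0,1,25)[:3],ch(0,-1,25)[:3],ch(75,2.1,75)[:3],ch(75,-2.1,75)[:3]]))"
```

```text
at [ 410.  -236.7  158.5] [-1.7984e+02 -2.0000e-02  6.7820e+01] t 15.3 w 91.5
[ 411 -237   34   68] -> [-0.2, -0.0, -0.2, 0.0, 1.4, 124.5]
[[450. 271.]
 [399. 272.]
 [392. 216.]
 [440. 214.]]
[[544. 330.]
 [506. 350.]
 [424. 300.]
 [462. 282.]]
charger [[298. 338.]
 [319. 230.]
 [181. 298.]
 [197. 247.]
 [ 91. 282.]
 [133. 179.]]
```

View pics/g.png

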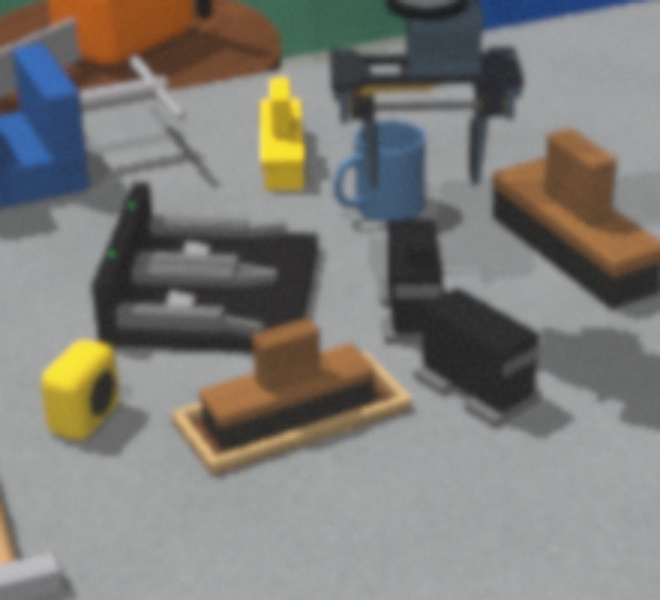

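The picture shows the right pack's top at about (390–440, 220–285) and the left pack's around (425–537, 290–350), each about 3 mm off the estimate toward +x. The charger matches within 1 px, and the sweeper stands in its tray. Next I grasp the right pack.

>>> carry_out --pt "0 0 0 0.7 2 40 1" --pt "0 0 0 0.7 2 75 1" --pt "0 0 0 0.7 2 105 1" --pt "0 0 0 0.7 2 126 1" --pt "0 0 0 0.7 2 126 1" --pt "0 0 0 0.7 2 126 1" --pt "0 0 0 0.7 2 126 -1" --pt "0 0 0 0.7 2 126 -1" --pt "0 0 0 0.7 2 126 -1" --pt "0 0 0 0.7 2 126 -1" --pt "0 0 0 0.7 2 126 -1" --pt "0 0 0 0.7 2 126 -1" --pt "0 0 0 0.7 2 110 -1" --pt "0 0 0 0.7 2 80 -1" --pt "0 0 0 0.7 2 50 -1" --pt "0 0 0 0.7 2 20 -1" --pt "0 0 0 0.7 2 16 -1" --pt "0 0 0 0.7 2 16 -1" --pt "0 0 0 0.7 2 16 -1" --force 58

```text
time_s: 17.25
ee_pos: [411.1, -236.2, 141.3]
ee_rot: [-179.7, -0.0, 68.0]
force: [-0.4, 0.3, -5.4]
gripper_width: 49.4
gripper_force: 58.0
```

```bash
python3 -c "
from g import *
go(ch(-180,-1,144),ch(-180,-1,58))
save('scene','h.png',(260,90,400,230,4))"
```

```text
at [ 411.1 -236.2  141.3] [-1.7973e+02 -4.0000e-02  6.7990e+01] t 17.2 w 49.4
[ 430. -328.  144.  151.] -> [-0.2, -0.2, -82.7, -77.7, 51.3, -3.0]
[ 430. -328.   58.  151.] -> [-0.2, -0.2, -82.7, -77.8, 51.7, 83.0]
```

View pics/h.png

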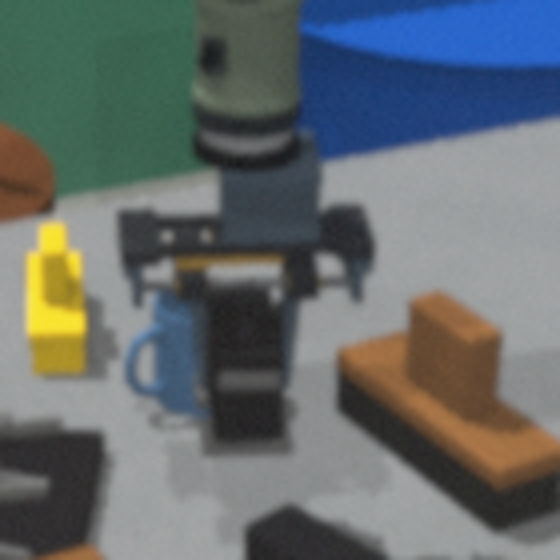

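The pack is held square and level. I turn and bring it over the right shoe's entrance.

```bash
python3 -c "
from g import *
go(ch(-145,-1,144),ch(-145,-1,64))"
```

```text
at [ 411.2 -236.2  141.3] [-1.7972e+02 -4.0000e-02  6.7980e+01] t 17.3 w 49.8
[ 460. -345.  144.  151.] -> [-0.2, -0.2, -82.7, -82.2, 85.9, -3.2]
[ 460. -345.   64.  151.] -> [-0.2, -0.2, -82.7, -82.2, 86.3, 76.8]
```

>>> carry_out --pt "0 0 -8 -9 9 0 -1" --pt "0 0 -16 -18 18 0 -1" --pt "0 0 -24 -27 27 0 -1" --pt "0 0 -32 -36 36 0 -1" --pt "0 0 -40 -45 45 0 -1" --pt "0 0 -48 -54 54 0 -1" --pt "0 0 -56 -63 63 0 -1" --pt "0 0 -64 -70 72 0 -1" --pt "0 0 -72 -76 80 0 -1" --pt "0 0 -80 -82 86 0 -1" --pt "0 0 -82.7 -82 86 0 -1" --pt "0 0 -82.7 -82 86 0 -1" --pt "0 0 -82.7 -82 86 0 -1" --pt "0 0 -82.7 -82 86 30 -1" --pt "0 0 -82.7 -82 86 60 -1" --pt "0 0 -82.7 -82 86 75 -1" --pt "0 0 -82.7 -82 86 75 -1" --pt "0 0 -82.7 -82 86 75 -1" --pt "0 0 -82.7 -82 86 75 -1"

```text
time_s: 19.2
ee_pos: [462.6, -346.0, 69.7]
ee_rot: [-180.0, 0.2, 150.7]
force: [1.5, 0.1, -5.0]
gripper_width: 49.7
gripper_force: 58.0
```

```bash
python3 -c "
from g import *
go(ch(-145,-1,60))"
```

```text
at [ 462.6 -346.    69.7] [-1.7997e+02  1.5000e-01  1.5068e+02] t 19.2 w 49.7
[ 460. -345.   60.  151.] -> [-0.0, 0.2, -0.0, 2.9, -0.0, 9.7]
```

>>> carry_out --pt "0 0 0 0 0 4 -1" --pt "0 0 0 0 0 8 -1" --pt "0 0 0 0 0 10 -1" --pt "0 0 0 0 0 11 -1" --pt "0 0 0 0 0 11 -1" --pt "0 0 0 0 0 11 -1"

```text
time_s: 19.8
ee_pos: [461.8, -345.5, 57.5]
ee_rot: [-180.0, 0.0, 150.7]
force: [-0.0, 0.1, -6.2]
gripper_width: 50.0
gripper_force: 58.0
```

>>> carry_out --pt "0 0 0 0 0 1.5 -1" --pt "0 0 0 0 0 1.5 -1" --pt "0 0 0 0 0 1.5 -1" --pt "0 0 0 0 0 1.5 -1"

```text
time_s: 20.2
ee_pos: [461.7, -345.4, 56.0]
ee_rot: [-180.0, 0.0, 150.7]
force: [-0.7, -0.4, -4.3]
gripper_width: 49.7
gripper_force: 58.0
```

>>> carry_out --pt "0 0 0 0 0 1.5 -1" --pt "0 0 0 0 0 1.5 -1" --pt "0 0 0 0 0 1.5 -1" --pt "0 0 0 0 0 1.5 -1"

```text
time_s: 20.6
ee_pos: [461.7, -345.4, 54.4]
ee_rot: [-180.0, -0.0, 150.7]
force: [0.2, -0.2, -5.1]
gripper_width: 50.0
gripper_force: 58.0
```

>>> carry_out --pt "0 0 0 0 0 1 -1" --pt "0 0 0 0 0 1 -1" --pt "0 0 0 0 0 1 -1"

```text
time_s: 20.9
ee_pos: [461.8, -345.5, 53.9]
ee_rot: [-180.0, 0.0, 150.7]
force: [-0.1, 0.6, -0.1]
gripper_width: 49.7
gripper_force: 58.0
```

>>> carry_out --pt "0 0 0 0 0 1 -1" --pt "0 0 0 0 0 1 -1" --pt "0 0 0 0 0 1 -1"

```text
time_s: 21.2
ee_pos: [461.8, -345.5, 53.9]
ee_rot: [-180.0, 0.1, 150.7]
force: [-3.3, 2.8, 5.5]
gripper_width: 50.1
gripper_force: 58.0
```

Contact with the charger floor is at TCP z=53.9. I ease off and slide in.

>>> carry_out --pt "0 0 0 -5 0 -1 -1" --pt "0 0 0 -11 0 -1 -1" --pt "0 0 0 -17 0 -1 -1" --pt "0 0 0 -23 0 -1 -1" --pt "0 0 0 -29 0 -1 -1" --pt "0 0 0 -35 0 -1 -1" --pt "0 0 0 -41 0 -1 -1" --pt "0 0 0 -47 0 -1 -1" --pt "0 0 0 -53 0 -1 -1" --pt "0 0 0 -59 0 -1 -1" --pt "0 0 0 -65 0 -1 -1" --pt "0 0 0 -65 0 -1 -1" --pt "0 0 0 -65 0 -1 -1"

```text
time_s: 22.5
ee_pos: [519.6, -378.0, 54.0]
ee_rot: [-180.0, 0.2, 150.7]
force: [0.4, 0.3, 1.7]
gripper_width: 50.1
gripper_force: 58.0
```

```bash
python3 -c "
from g import *
go(ch(0,-1,54))"
```

```text
at [ 519.6 -378.    54. ] [-1.7998e+02  1.6000e-01  1.5069e+02] t 22.5 w 50.1
[ 587. -416.   54.  151.] -> [-0.0, 0.2, -0.0, -76.8, -0.0, 0.2]
```

>>> carry_out --pt "0 0 0 -6 0 0 -1" --pt "0 0 0 -12 0 0 -1" --pt "0 0 0 -18 0 0 -1" --pt "0 0 0 -24 0 0 -1" --pt "0 0 0 -30 0 0 -1" --pt "0 0 0 -36 0 0 -1" --pt "0 0 0 -42 0 0 -1" --pt "0 0 0 -48 0 0 -1" --pt "0 0 0 -54 0 0 -1" --pt "0 0 0 -60 0 0 -1" --pt "0 0 0 -66 0 0 -1" --pt "0 0 0 -71 0 0 -1" --pt "0 0 0 -71 0 0 -1" --pt "0 0 0 -71 0 0 -1"

```text
time_s: 23.9
ee_pos: [580.3, -412.1, 54.0]
ee_rot: [-180.0, 0.0, 150.7]
force: [-4.2, 1.5, 5.9]
gripper_width: 50.1
gripper_force: 58.0
```

>>> carry_out --pt "0 0 0 -2 0 0 -1" --pt "0 0 0 -4 0 0 -1" --pt "0 0 0 -6 0 0 -1" --pt "0 0 0 -6 0 0 -1" --pt "0 0 0 -6 0 0 -1"

```text
time_s: 24.4
ee_pos: [585.8, -415.1, 54.0]
ee_rot: [-180.0, 0.1, 150.7]
force: [-1.4, 0.9, 4.8]
gripper_width: 49.9
gripper_force: 58.0
```

```bash
python3 -c "
from g import *
go(ch(0,-1,54))
print(np.dot(state()['force'][:2],[.872,-.489]))"
```

```text
at [ 585.8 -415.1   54. ] [-1.7999e+02  5.0000e-02  1.5068e+02] t 24.4 w 49.9
[ 587. -416.   54.  151.] -> [-0.0, 0.1, -0.0, -0.9, -0.0, -0.0]
-1.680920730991305
```

>>> carry_out --pt "0 0 0 -1.5 0 0 -1" --pt "0 0 0 -3 0 0 -1" --pt "0 0 0 -3 0 0 -1" --pt "0 0 0 -3 0 0 -1"

```text
time_s: 24.8
ee_pos: [587.2, -416.0, 54.1]
ee_rot: [-180.0, -0.1, 150.7]
force: [-5.1, 3.1, 7.7]
gripper_width: 49.6
gripper_force: 58.0
```

>>> carry_out --pt "0 0 0 -1.5 0 0 -1" --pt "0 0 0 -3 0 0 -1" --pt "0 0 0 -3 0 0 -1" --pt "0 0 0 -3 0 0 -1"

```text
time_s: 25.2
ee_pos: [587.1, -415.9, 54.4]
ee_rot: [180.0, -0.5, 150.7]
force: [-13.0, 8.1, 12.2]
gripper_width: 50.0
gripper_force: 58.0
```

>>> carry_out --pt "0 0 0 -1.5 0 -1 -1" --pt "0 0 0 -3 0 -1 -1" --pt "0 0 0 -4 0 -1 -1" --pt "0 0 0 -4 0 -1 -1"

```text
time_s: 25.6
ee_pos: [587.0, -415.8, 54.8]
ee_rot: [180.0, -1.0, 150.7]
force: [-21.4, 12.0, 16.8]
gripper_width: 49.4
gripper_force: 58.0
```

Firm stop reached at 25 N, at the expected home. I relax, tug lightly to test the tooth, then release.

>>> carry_out --pt "0 0 0 4 0 -1 -1" --pt "0 0 0 8 0 -1 -1" --pt "0 0 0 11 0 -1 -1" --pt "0 0 0 11 0 -1 -1" --pt "0 0 0 11 0 -1 -1"

```text
time_s: 26.1
ee_pos: [585.3, -414.7, 54.8]
ee_rot: [-180.0, 0.0, 150.7]
force: [1.9, -1.7, -5.8]
gripper_width: 49.5
gripper_force: 58.0
```

>>> carry_out --pt "0 0 0 2 0 0 -1" --pt "0 0 0 3 0 0 -1" --pt "0 0 0 3 0 0 -1"

```text
time_s: 26.4
ee_pos: [584.7, -414.5, 55.6]
ee_rot: [-180.0, 0.4, 150.7]
force: [8.1, -4.6, -8.6]
gripper_width: 49.8
gripper_force: 58.0
```

The tooth holds: 9 N tug with no slide. I push back to the stop and release.

>>> carry_out --pt "0 0 0 -4 0 1 -1" --pt "0 0 0 -8 0 1 -1" --pt "0 0 0 -8 0 1 -1" --pt "0 0 0 -5 0 1 -1" --pt "0 0 0 -5 0 1 -1" --pt "0 0 0 -5 0 1 1" --pt "0 0 0 -5 0 1 1" --pt "0 0 0 -5 0 1 1" --pt "0 0 0 -5 0 1 1" --pt "0 0 0 -5 0 1 1" --pt "0 0 0 -5 0 1 1" --pt "0 0 0 -5 0 -30 1" --pt "0 0 0 -5 0 -70 1" --pt "0 0 0 -5 0 -110 1" --pt "0 0 0 -5 0 -120 1" --pt "0 0 0 -5 0 -120 1"

```text
time_s: 28.0
ee_pos: [587.3, -416.0, 177.9]
ee_rot: [-180.0, 0.3, 150.7]
force: [1.0, -0.6, -0.8]
gripper_width: 91.1
gripper_force: 0.0
```

```bash
python3 -c "
from g import *
go((418,-95,172,106),(418,-95,34,106))"
```

```text
at [ 587.3 -416.   177.9] [-179.96    0.27  150.68] t 28.0 w 91.1
[418 -95 172 106] -> [0.1, 0.3, 44.7, 304.8, 197.0, 4.3]
[418 -95  34 106] -> [0.1, 0.3, 44.7, 305.4, 197.1, 142.3]
```

>>> carry_out --pt "0 0 7 40 26 0 1" --pt "0 0 14 80 52 0 1" --pt "0 0 22 120 78 0 1" --pt "0 0 30 160 104 0 1" --pt "0 0 38 200 130 0 1" --pt "0 0 44.7 240 156 0 1" --pt "0 0 44.7 280 182 0 1" --pt "0 0 44.7 305 197 0 1" --pt "0 0 44.7 305 197 0 1" --pt "0 0 44.7 305 197 0 1" --pt "0 0 44.7 305 197 0 1"

```text
time_s: 29.1
ee_pos: [417.2, -94.9, 174.7]
ee_rot: [-179.9, -0.0, 106.0]
force: [1.0, -0.2, -0.3]
gripper_width: 91.0
gripper_force: 0.0
```

```bash
python3 -c "
from g import *
go((418,-95,34,106))
save('scene','i.png',(190,120,410,280,3.5))"
```

```text
at [417.2 -94.9 174.7] [-1.7995e+02 -1.0000e-02  1.0596e+02] t 29.1 w 91.0
[418 -95  34 106] -> [-0.1, -0.0, -0.0, -0.3, 0.9, 140.7]
```

View pics/i.png

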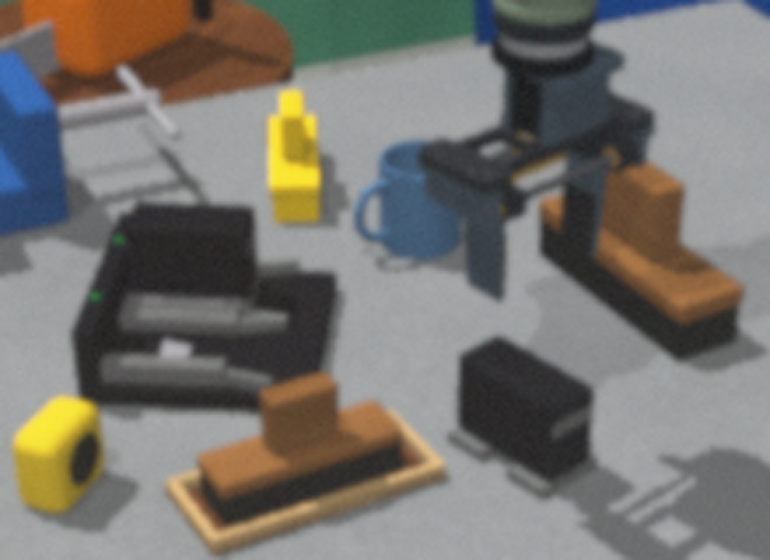

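The first pack sits at the stop in the right shoe (about (190,250)). The second pack is untouched at (525,400), and I grasp it next.

>>> carry_out --pt "0 0 0 0 0.7 45 1" --pt "0 0 0 0 0.7 85 1" --pt "0 0 0 0 0.7 115 1" --pt "0 0 0 0 0.7 135 1" --pt "0 0 0 0 0.7 140.5 1" --pt "0 0 0 0 0.7 140.5 1" --pt "0 0 0 0 0.7 140.5 1" --pt "0 0 0 0 0.7 140.5 -1" --pt "0 0 0 0 0.7 140.5 -1" --pt "0 0 0 0 0.7 140.5 -1" --pt "0 0 0 0 0.7 140.5 -1" --pt "0 0 0 0 0.7 140.5 -1" --pt "0 0 0 0 0.7 140.5 -1" --pt "0 0 0 0 0.7 120 -1" --pt "0 0 0 0 0.7 85 -1" --pt "0 0 0 0 0.7 45 -1" --pt "0 0 0 0 0.7 15 -1" --pt "0 0 0 0 0.7 15 -1" --pt "0 0 0 0 0.7 15 -1"

```text
time_s: 31.05
ee_pos: [416.4, -93.9, 159.3]
ee_rot: [-179.9, -0.1, 106.0]
force: [-0.3, 0.1, -6.4]
gripper_width: 49.8
gripper_force: 57.9
```

```bash
python3 -c "
from g import *
go(ch(-145,1,160),ch(-145,1,68))"
```

```text
at [416.4 -93.9 159.3] [-1.7989e+02 -6.0000e-02  1.0598e+02] t 31.1 w 49.8
[ 509. -257.  160.  151.] -> [-0.1, -0.1, -44.7, -182.8, 44.0, -1.0]
[ 509. -257.   68.  151.] -> [-0.1, -0.1, -44.7, -182.8, 44.2, 91.0]
```

>>> carry_out --pt "0 0 -7 -35 9 0 -1" --pt "0 0 -14 -70 17 0 -1" --pt "0 0 -22 -105 25 0 -1" --pt "0 0 -30 -140 34 0 -1" --pt "0 0 -38 -170 41 0 -1" --pt "0 0 -44.7 -182.8 44 0 -1" --pt "0 0 -44.7 -182.8 44 0 -1" --pt "0 0 -44.7 -182.8 44 0 -1" --pt "0 0 -44.7 -182.8 44 0 -1" --pt "0 0 -44.7 -182.8 44 40 -1" --pt "0 0 -44.7 -182.8 44 75 -1" --pt "0 0 -44.7 -182.8 44 95 -1" --pt "0 0 -44.7 -182.8 44 101 -1" --pt "0 0 -44.7 -182.8 44 101 -1" --pt "0 0 -44.7 -182.8 44 101 -1"

```text
time_s: 32.55
ee_pos: [511.2, -257.9, 60.8]
ee_rot: [180.0, 0.2, 150.7]
force: [0.2, 0.2, -6.1]
gripper_width: 49.7
gripper_force: 57.9
```

```bash
python3 -c "
from g import *
go(ch(-145,1,56))"
```

```text
at [ 511.2 -257.9   60.8] [1.8000e+02 1.5000e-01 1.5069e+02] t 32.5 w 49.7
[ 509. -257.   56.  151.] -> [0.0, 0.2, -0.0, 2.1, -0.6, 4.8]
```

>>> carry_out --pt "0 0 0 0 -0.5 2 -1" --pt "0 0 0 0 -0.5 3 -1" --pt "0 0 0 0 -0.5 4 -1" --pt "0 0 0 0 -0.5 4 -1" --pt "0 0 0 0 -0.5 4 -1"

```text
time_s: 33.05
ee_pos: [510.0, -258.2, 55.6]
ee_rot: [-180.0, 0.0, 150.7]
force: [-0.1, -0.5, -5.7]
gripper_width: 49.7
gripper_force: 57.9
```

>>> carry_out --pt "0 0 0 0 0 1 -1" --pt "0 0 0 0 0 1 -1" --pt "0 0 0 0 0 1 -1"

```text
time_s: 33.35
ee_pos: [510.1, -258.3, 55.2]
ee_rot: [-180.0, 0.0, 150.7]
force: [-2.4, 1.6, 3.3]
gripper_width: 49.6
gripper_force: 57.9
```

>>> carry_out --pt "0 0 0 0 0 1 -1" --pt "0 0 0 0 0 1 -1" --pt "0 0 0 0 0 1 -1"

```text
time_s: 33.65
ee_pos: [510.1, -258.3, 55.2]
ee_rot: [-180.0, 0.1, 150.7]
force: [-4.3, 2.3, 8.2]
gripper_width: 49.8
gripper_force: 57.9
```

```bash
python3 -c "
from g import *
go(ch(-80,1,54))"
```

```text
at [ 510.1 -258.3   55.2] [-1.8000e+02  7.0000e-02  1.5068e+02] t 33.6 w 49.8
[ 566. -289.   54.  151.] -> [-0.0, 0.1, -0.0, -63.6, 0.2, 1.2]
```

>>> carry_out --pt "0 0 0 -5 0.2 -1.5 -1" --pt "0 0 0 -11 0.2 -1.5 -1" --pt "0 0 0 -17 0.2 -1.5 -1" --pt "0 0 0 -23 0.2 -1.5 -1" --pt "0 0 0 -29 0.2 -1.5 -1" --pt "0 0 0 -35 0.2 -1.5 -1" --pt "0 0 0 -41 0.2 -1.5 -1" --pt "0 0 0 -47 0.2 -1.5 -1" --pt "0 0 0 -53 0.2 -1.5 -1" --pt "0 0 0 -59 0.2 -1.5 -1" --pt "0 0 0 -65 0.2 -1.5 -1" --pt "0 0 0 -65 0.2 -1.5 -1" --pt "0 0 0 -65 0.2 -1.5 -1"

```text
time_s: 34.95
ee_pos: [568.0, -290.5, 55.2]
ee_rot: [-180.0, 0.2, 150.7]
force: [0.7, -1.3, 1.6]
gripper_width: 49.6
gripper_force: 57.9
```

```bash
python3 -c "
from g import *
go(ch(0,1,54))"
```

```text
at [ 568.  -290.5   55.2] [-1.8000e+02  1.6000e-01  1.5068e+02] t 35.0 w 49.6
[ 635. -328.   54.  151.] -> [-0.0, 0.2, -0.0, -77.3, -0.0, 1.5]
```

>>> carry_out --pt "0 0 0 -6 0 0 -1" --pt "0 0 0 -12 0 0 -1" --pt "0 0 0 -18 0 0 -1" --pt "0 0 0 -24 0 0 -1" --pt "0 0 0 -30 0 0 -1" --pt "0 0 0 -36 0 0 -1" --pt "0 0 0 -42 0 0 -1" --pt "0 0 0 -48 0 0 -1" --pt "0 0 0 -54 0 0 -1" --pt "0 0 0 -60 0 0 -1" --pt "0 0 0 -66 0 0 -1" --pt "0 0 0 -71 0 0 -1" --pt "0 0 0 -74 0 0 -1" --pt "0 0 0 -77 0 0 -1" --pt "0 0 0 -77 0 0 -1"

```text
time_s: 36.45
ee_pos: [633.3, -327.2, 55.4]
ee_rot: [-180.0, -0.1, 150.7]
force: [-4.5, 1.8, 4.9]
gripper_width: 49.9
gripper_force: 57.9
```

>>> carry_out --pt "0 0 0 -2 0 0 -1" --pt "0 0 0 -4 0 0 -1" --pt "0 0 0 -6 0 0 -1" --pt "0 0 0 -6 0 0 -1" --pt "0 0 0 -6 0 0 -1"

```text
time_s: 36.95
ee_pos: [636.7, -329.0, 55.5]
ee_rot: [180.0, -0.3, 150.7]
force: [-9.7, 5.6, 7.8]
gripper_width: 49.8
gripper_force: 58.0
```

>>> carry_out --pt "0 0 0 -2 0 0 -1" --pt "0 0 0 -4 0 0 -1" --pt "0 0 0 -4 0 0 -1"

```text
time_s: 37.25
ee_pos: [636.8, -328.9, 55.7]
ee_rot: [180.0, -0.9, 150.7]
force: [-19.3, 10.2, 14.1]
gripper_width: 49.6
gripper_force: 58.0
```

At the stop with 22 N. Tug test, as before.

>>> carry_out --pt "0 0 0 5 0 -1 -1" --pt "0 0 0 10 0 -1 -1" --pt "0 0 0 13 0 -1 -1" --pt "0 0 0 13 0 -1 -1" --pt "0 0 0 13 0 -1 -1"

```text
time_s: 37.75
ee_pos: [634.3, -327.7, 55.9]
ee_rot: [180.0, 0.5, 150.7]
force: [4.2, -2.8, -4.6]
gripper_width: 50.2
gripper_force: 58.0
```

The tooth holds. I push back home and release.

>>> carry_out --pt "0 0 0 -4 0 0 -1" --pt "0 0 0 -9 0 0 -1" --pt "0 0 0 -9 0 0 -1" --pt "0 0 0 -5 0 0 -1" --pt "0 0 0 -5 0 0 -1" --pt "0 0 0 -5 0 0 1" --pt "0 0 0 -5 0 0 1" --pt "0 0 0 -5 0 0 1" --pt "0 0 0 -5 0 0 1" --pt "0 0 0 -5 0 0 1" --pt "0 0 0 -5 0 0 1" --pt "0 0 0 -5 0 -30 1" --pt "0 0 0 -5 0 -70 1" --pt "0 0 0 -5 0 -110 1" --pt "0 0 0 -5 0 -150 1" --pt "0 0 0 45 0 -200 1" --pt "0 0 0 90 0 -220 1" --pt "0 0 0 130 0 -220 1" --pt "0 0 0 130 0 -220 1"

```text
time_s: 39.65
ee_pos: [513.9, -260.1, 278.4]
ee_rot: [180.0, 0.0, 150.7]
force: [0.5, -1.5, 0.9]
gripper_width: 91.3
gripper_force: 0.0
```

```bash
python3 -c "
from g import *
print(state()['ee_pos'])
a=grab_frame('scene');cv2.imwrite('pics/j.png',cv2.resize(a[110:480,150:560],None,fx=1.6,fy=1.6)[:,:,::-1])"
```

```text
[ 513.93899223 -260.08785262  278.40905177]
```

View pics/j.png

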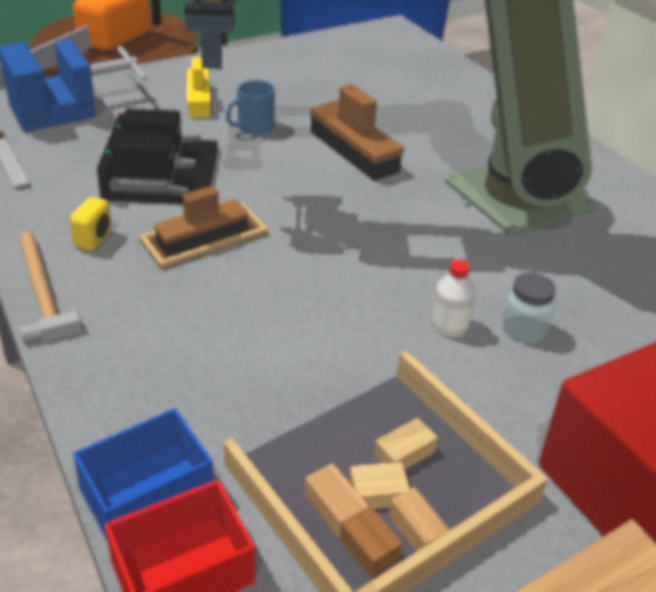

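Final view: five offcuts deep in the bay, both packs home at (150,140), sweeper upright in its tray at (203,220), bystanders in place.

>>> carry_out --pt "0 0 0 0 0 0 1" --pt "0 0 0 0 0 0 1" --pt "0 0 0 0 0 0 1" --pt "0 0 0 0 0 0 1"

```text
time_s: 40.1
ee_pos: [518.7, -262.8, 274.9]
ee_rot: [-180.0, -0.1, 150.7]
force: [0.3, 0.5, -0.8]
gripper_width: 91.2
gripper_force: 0.0
```

```bash
python3 -c "
from workcell import workorder
print(workorder.job_done())"
```

```text
the job is handed in; nothing more can be done
None
```

I handed the job in at about 40 s, with no verdict returned: all five offcuts are swept into the bay, both packs are home against the stop with their teeth holding a light tug, and the sweeper stands upright in its rest tray.

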